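# Seat the divider, then hold the flap at its balance point

### The job

Take the loose divider board from its sloping rest and stand it on edge in the middle pair of slots of the plywood box, fully down, and let go of it. Then grip the steel bar of the box's flap, which leans open, swing the flap up to its balance point, upright over its hinge, and finish while still gripping the bar and holding the flap still there, so that a lid stay can be screwed on; never let it fall over towards the closed side. Leave the other things on the cabinet top where they are.

Things in the scene. Friction and masses are not known exactly. Their poses are not given: they have to be found in the camera images.
- divider_c (a point): centre of the loose divider, a plain pale wooden board 112 mm long (its x), 8 mm thick (its y) and 80 mm high (its z). It starts on the rest, leaning about 19 degrees from upright with its z axis tipped towards its own -y side, lower long edge about 8 mm above the cabinet top; its top 45 mm stand clear of the rest. Mass about 60 g. Either end may point either way in the slots.
- rest: fixed grey plastic sloping rest, base 130 mm (x) by 80 mm (y) by 8 mm; a low toe strip (16 mm high) at its +y side and a round rail at its -y side, top about 38 mm high, which the divider leans on. Origin: centre of the underside.
- unit: fixed open-topped plywood box, outside 134 mm (x) by 232 mm (y), walls 86 mm high and 6 mm thick, floor 6 mm. Its near (-x) and far (+x) inner walls carry three facing pairs of upright slots, 60 mm apart along y (at y = -60, 0 and +60 mm), each slot 13 mm wide between ribs 12 mm deep, flared to about 30 mm at the top. Walls are 122 mm apart along x, so a divider runs along x from wall to wall; seated on the floor its top is flush with the rim. Origin: centre of the underside.
- slot_mid (a point): centre of the middle slot pair, 46 mm above the box's underside: where the divider's centre lies when it is seated. Axes as the box.
- flap_hinge (a point): middle of the flap's hinge axis, at the box's far (+x) rim, 92 mm above the cabinet top; the axis runs along the box's y. Axes as the box.
- flap_bar (a point): middle of the steel bar along the flap's free edge: round, 12 mm in diameter, parallel to the hinge and 140 mm from it, about 158 mm free between its two side arms; a clear gap of 44 mm lies between the bar and the flap's 10 mm thick grey laminate panel (222 mm wide). At the start the bar is about 196 mm above the cabinet top. Axes fixed to the flap: -x points from hinge to bar, y along the bar.
- flap (a joint): flap angle in rad: 0 lying level over the box (closed), 1.571 upright over the hinge (the balance point: all its weight lies in its plane), 2.3 open against its stop, leaning away beyond the far wall, where it starts. The hinge turns freely, has no spring and does not stay by itself; the flap weighs about 0.35 kg.
- drill: blue cordless drill driver, about 190 mm high, standing on its black battery, bystander. Origin: centre of the underside
- jig: black plastic hinge jig, 110 by 70 by 32 mm, bystander. Origin: centre of the underside
- bracket: steel angle bracket, 60 by 30 by 60 mm, bystander. Origin: centre of the underside
- peg1: silver shelf peg, 14 mm wide, 19 mm high, standing, bystander. Origin: centre of the underside
- peg2: second silver shelf peg, the same, bystander. Origin: centre of the underside
- driver: screwdriver with a black handle, 190 mm long, bystander. Origin: underside
Mind the look-alikes: they are no part of the job. Of the things shaped like the part that bears divider_c, the wooden one is meant.

How it is judged:
By the outcome, as a careful person would: the job done as asked, in the order asked, and still so for the second after the job is handed in, while the arm keeps its last pose, push and grip.
It also fails if it takes over 51 s, if anything falls off the work surface, if the arm or the gripper's body presses on something with over 40 N, if the wrist force passes 120 N, or if a joint passes its speed limit or range.

### The arm

A 6-joint arm with a two-finger parallel gripper is mounted at the origin on the work surface. World frame = base frame: x ahead of the robot, y to its left, z up, the work surface at z = 0. Lengths are in m, angles in rad, forces in N, time in s.
With the tool pointing down it reaches from about 0.35 to 0.775 m from the base axis. Payload 7.3 kg.
Tool frame: the origin (TCP) lies on the centre line of the jaws, within the pads' length; the fingertips stand tip_reach ahead of it and the grasp point (between the pads) lies 6 mm ahead of it (tip_reach is the distance from the TCP to the fingertips, in m); x points along the fingers, y is the direction in which the jaws open and shut, and the axes are right-handed (so a half turn about x gives the same grasp; the last joint's range is limited). The gripper opens to 92 mm and grips with 3 to 60 N. Pads are 19 mm wide; open, the fingers measure 130 mm over their backs; the gripper's body (75 mm by 190 mm) begins 47 mm behind the grasp point.
Start: joints at [0.973, 0.342, 1.524, -0, 1.275, -0.146], TCP at [0.229, 0.472, 0.252] pointing down, gripper open.
Joint ranges: [-2.53, 2.53], [-0.77, 2.02], [0.04, 2.7], [-1, 4.14], [0.28, 2.66], [-3.11, 3.11]. Speed limits (rad/s): [2.57, 2.57, 3.14, 3.14, 3.14, 3.14].

### API

Orientations are given as [roll, pitch, yaw] about the fixed x, y, z axes, in that order (R = Rz(yaw) Ry(pitch) Rx(roll)).
In Python, from cell import observe, read_camera, get_calibration, hand_in, tip_reach gives the robot as it stands. The module is installed in compiled form; this text tells all that it offers.
- The arm moves only by the shell command python3 -m crank 'ROWS' [FORCE]. ROWS is JSON, a list of rows, each an object of numbers: "fingers": the opening, from -1 (shut) to 1 (fully open); "tx", "ty", "tz": the shift along the tool's x, y, z in units of 40 mm (1.0 is 40 mm); "roll": the turn about the tool's x in units of 10 degrees (1.0 is 10 degrees). In form: [{"fingers": .., "tx": .., "ty": .., "tz": .., "roll": ..}, ...]. A call has exactly 8 rows; each row is the pose to reach, as a shift and turn from the pose commanded when the call began, along the tool's axes at that moment; what a row does not reach only later rows make up. A row lasts 1/8 s, in which the tool goes at most 62.5 mm and 10.7 degrees, less where a joint would pass 70% of its speed; a pose out of reach is approached as far as the arm can. A call with a gripper value outside its range is refused whole. The fingers move at their own pace and stop on an object; FORCE is the grip in N (left out, the last holds). Time passes only in rows, so rows that repeat a pose let the fingers close, or fill a call up. It gives the time, the measured TCP pose, the force and the opening at its end, in the units of the state.
- observe(): the state, without advancing time (a new reading comes with each control period).
- read_camera(name): name is "scene" or "top" or "wrist"; returns (picture, depth): 384x512x3 uint8, red, green, blue; 384x512 float32, m along the optical axis (not along the pixel's ray), 0 where there is no reading.
- get_calibration(name): a dict with "vertical_fov" (degrees; the focal length in pixels is half the picture's height over the tangent of half this angle, whatever the lens; pixels are square), "cx", "cy" (the principal point, pixels), "dist_coeffs" ([k1, k2, p1, p2, k3] as OpenCV has them; the pictures are not rectified), "pose" (4x4, takes a point from camera to world coordinates); the wrist camera has in their place "T_tool_cam" (4x4, takes a point from camera to tool coordinates, whose origin is the TCP and whose axes are the tool frame's). Camera axes: x right, y down, z forward; pixel columns grow to the right and rows downward; lengths in m; the calibration is good to about 2 mm. A picture is of the moment at which its call begins: read the wrist's pose just before it. get_calibration takes no time and is no camera call.
- hand_in(): hands the job in, once; it reports no verdict.
The state is a dict: "time": time; "qpos": joint angles; "qvel": joint speeds; "joint_efforts": joint torques, N m; "tool_pos": TCP position; "tool_rot": TCP orientation; "contact_force": force on the tool from outside, world axes, zero at the start; "torque": the same for the moment, N m; "opening": finger opening in m.
Only numpy, scipy, OpenCV 4.12 (cv2) and the standard library are available. Lean on these libraries where they do the work, as an engineer would, in place of code of your own. Each camera call takes 0.05 s, during which the arm holds its last target. There are 200 camera calls.

## Working session

There is one attempt and no reset: what is moved stays moved. The work goes in short steps, Python scripts to look and compute and a shell command to move; the robot and the scene stay as the last step left them, time stands still between calls to the robot, and variables do not carry over. Pictures are saved under pics/ and viewed, about 8 in all and at most 12, crops included, and the job is handed in when it is done.

```bash
mkdir -p pics; cat > h.py <<'E'
import numpy as np, cv2, json
from scipy.spatial.transform import Rotation as Ro
from cell import observe, read_camera, get_calibration, tip_reach
def tool():
    s=observe(); T=np.eye(4); T[:3,:3]=Ro.from_euler('xyz',s['tool_rot']).as_matrix(); T[:3,3]=s['tool_pos']; return T
def snap(name,fn=None):
    c=get_calibration(name); P=tool()@np.array(c['T_tool_cam']) if name=='wrist' else np.array(c['pose'])
    im,d=read_camera(name)
    f=192/np.tan(np.radians(c['vertical_fov'])/2)
    K=np.array([[f,0,c['cx']],[0,f,c['cy']],[0,0,1]])
    D=np.array(c['dist_coeffs'],float)
    if fn: cv2.imwrite('pics/'+fn+'.png',im[:,:,::-1]); np.savez('pics/'+fn+'.npz',im=im,d=d,K=K,D=D,P=P)
    return im,d,K,D,P
def load(fn):
    z=np.load('pics/'+fn+'.npz'); return [z[k] for k in ('im','d','K','D','P')]
def cloud(v):
    im,d,K,D,P=v; h,w=d.shape
    uv=np.stack(np.meshgrid(np.arange(w),np.arange(h)),-1).reshape(-1,1,2).astype(np.float32)
    n=cv2.undistortPoints(uv,K,D).reshape(h,w,2)
    p=np.dstack([n*d[...,None],d])@P[:3,:3].T+P[:3,3]; p[d==0]=np.nan; return p
def onplane(v,px,z):
    im,d,K,D,P=v
    n=cv2.undistortPoints(np.array(px,np.float32).reshape(-1,1,2),K,D).reshape(-1,2)
    r=np.c_[n,np.ones(len(n))]@P[:3,:3].T; return P[:3,3]+r*((z-P[2,3])/r[:,2])[:,None]
def proj(v,pts):
    im,d,K,D,P=v; Q=np.linalg.inv(P); r,_=cv2.Rodrigues(Q[:3,:3]); return cv2.projectPoints(np.array(pts,float).reshape(-1,3),r,Q[:3,3],K,D)[0].reshape(-1,2)
E
python3 - <<'E'
from h import *
print(observe(),tip_reach() if callable(tip_reach) else tip_reach)
a=snap('scene','s0')[0];b=snap('top','t0')[0]
cv2.imwrite('pics/t0b.png',cv2.resize(b,None,fx=1.5,fy=1.5)[:,:,::-1])
E
```

```text
{'time': 0.0, 'qpos': array([ 9.72975694e-01,  3.42708693e-01,  1.52502594e+00, -1.95711730e-05,
        1.27537128e+00, -1.46005660e-01]), 'qvel': array([-0.00119951,  0.00125465,  0.00163384, -0.00112268, -0.00153003,
       -0.000383  ]), 'joint_efforts': array([ 1.99616399e-03, -4.31251180e+01, -2.44217330e+01,  7.20295077e-02,
        5.59824833e-02, -1.68065044e-04]), 'tool_pos': array([0.22899364, 0.47201926, 0.25104909]), 'tool_rot': array([-1.70443547,  1.56928295, -2.15624473]), 'contact_force': array([ 0.53958812, -0.4619476 , -0.33789934]), 'torque': array([-0.01669528, -0.00069271, -0.02289728]), 'opening': 0.0916452652747788} 0.025
```

View pics/t0b.png

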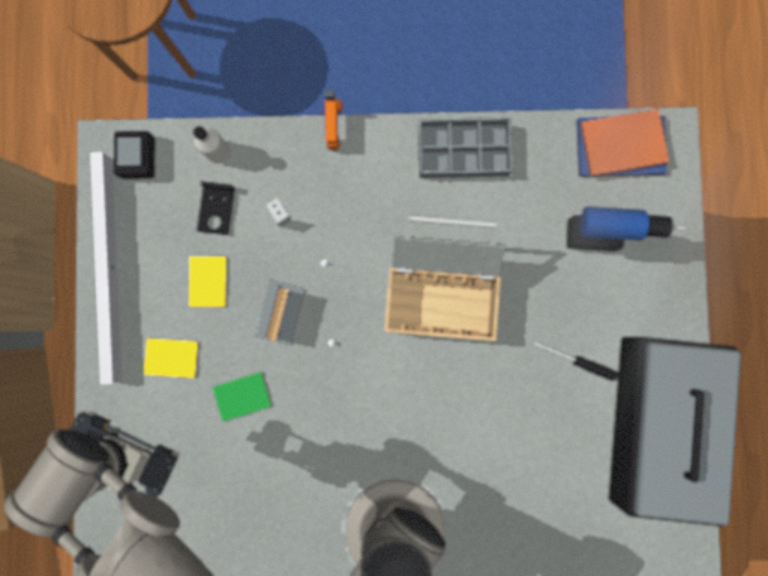

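View pics/s0.png

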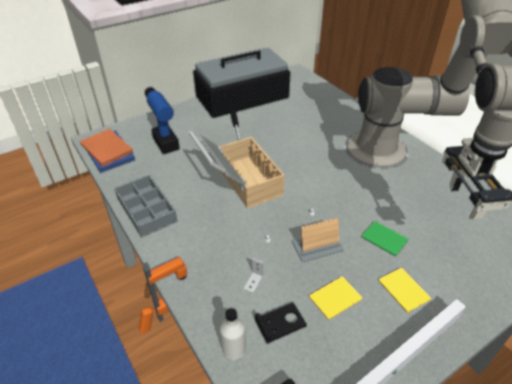

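The only board on a rest is the wooden one at top-view px (280,313) and scene px (320,235). The yellow cards at (207,281) and (170,357) and the green card at (242,396) lie flat, so I rule them out. The box is at (442,304) and its flap at (448,256), with the bar at (452,221). Next I measure.

```bash
python3 - <<'E'
from h import *
v=load('t0'); p=cloud(v); im=v[0].astype(int)
def rect(m,n):
    q=p[m][:,:2]; q=q[np.isfinite(q[:,0])]; r=cv2.minAreaRect((q*1000).astype(np.float32)); print(n,len(q),np.round(r[0],1),np.round(r[1],1),round(r[2],1),'z',np.nanpercentile(p[m][:,2],[5,50,95]).round(3)); 
def roi(u0,u1,v0,v1):
    m=np.zeros(p.shape[:2],bool); m[v0:v1,u0:u1]=1; return m
hsv=cv2.cvtColor(v[0],cv2.COLOR_RGB2HSV); wood=(hsv[...,1]>70)&(hsv[...,0]>8)&(hsv[...,0]<25)
z=p[...,2]
print('table z',np.nanmedian(z[150:160,230:250]))
R=roi(165,210,180,235); rect(R&(z>0.004)&~wood,'rest'); rect(R&wood,'board'); 
for lo,hi in((.03,.05),(.05,.065),(.065,.08),(.08,.1)): 
    m=R&wood&(z>lo)&(z<hi); 
    if m.sum()>3: rect(m,'board%s'%lo)
B=roi(250,340,140,235); rect(B&wood&(z>.07)&(z<.1),'rim'); 
rect(roi(262,340,135,160)&(z>.17),'bar')
rect(roi(255,340,150,190)&(z>.1)&(z<.17),'panel')
s=load('s0'); q=cloud(s); hs=cv2.cvtColor(s[0],cv2.COLOR_RGB2HSV); w=(hs[...,1]>70)&(hs[...,0]>8)&(hs[...,0]<25)
m=np.zeros_like(w); m[212:258,295:348]=1; m&=w
Q=q[m]; c=np.nanmean(Q,0); U=np.linalg.svd(Q-c)[2]; print('scene board',m.sum(),c,U, np.nanpercentile(Q,[1,99],axis=0)); print(np.ptp((Q-c)@U.T,axis=0))
big=np.hstack([cv2.resize(v[0][175:235,160:215],None,fx=7,fy=7),cv2.resize(v[0][130:235,250:345],None,fx=4,fy=4)]) 
E
```

```text
table z 6.691833478156273e-05
rest 812 [477.1 241.6] [146.8 179.2] 89.4 z [0.004 0.008 0.018]
board 225 [469.8 242.8] [ 29.8 109.1] 75.3 z [0.02  0.071 0.088]
board0.03 49 [470.2 244.3] [ 20.7 109.1] 75.0 z [0.031 0.037 0.048]
board0.05 28 [470.6 245.2] [  5.2 102.2] 74.8 z [0.053 0.06  0.064]
board0.065 34 [467.1 237.6] [ 11.9 106.3] 76.7 z [0.066 0.074 0.08 ]
board0.08 89 [467.1 233. ] [  9.4 106.3] 75.3 z [0.081 0.085 0.09 ]
rim 538 [ 483.3 -108.7] [229.7 133.3] 84.2 z [0.073 0.085 0.091]
bar 330 [ 630.4 -121.7] [182.1  38.5] 86.5 z [0.178 0.2   0.206]
panel 1582 [ 580.8 -117.4] [221.7  69.2] 84.3 z [0.106 0.136 0.163]Traceback (most recent call last):
  File "<stdin>", line 19, in <module>
    u, s, vh = gufunc(a, signature=signature)
               ~~~~~~^^^^^^^^^^^^^^^^^^^^^^^^
    raise LinAlgError("SVD did not converge")
numpy.linalg.LinAlgError: SVD did not converge
```

```bash
cat >> h.py <<'E'
def plan(x,y,z,yaw):
    "grasp point target, yaw of jaw axis (deg, mod 180) -> units for a call"
    T=tool(); R=T[:3,:3]; d=R.T@(np.array([x,y,z+.006])-T[:3,3])/.04
    c=np.degrees(np.arctan2(R[1,1],R[0,1])); r=(c-yaw+90)%180-90
    print('jaw yaw %.1f'%c,'tx %.2f ty %.2f tz %.2f roll %.2f'%(*d,r/10), 'tilt',R[:,0].round(3),'grasp',(T[:3,3]+.006*R[:,0]).round(4))
E
python3 - <<'E'
from h import *
plan(.4686,.2387,.2,75.3)
s=load('s0')
v=load('t0')
a=cv2.resize(s[0][125:260,185:350],None,fx=4,fy=4,interpolation=2)
cv2.imwrite('pics/c1.png',a[:,:,::-1])
E
```

```text
jaw yaw 64.1 tx 1.13 ty -2.63 tz 7.94 roll -1.12 tilt [-0.001 -0.001 -1.   ] grasp [0.229  0.4721 0.2451]
```

View pics/c1.png

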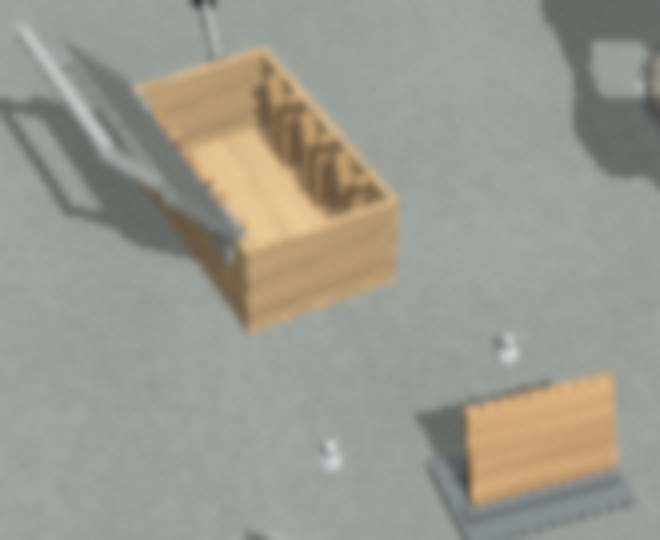

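The crop confirms it: a pale wooden board at (540,440) leaning on the grey rest. The box slots are empty, and the pegs stand at (508,347) and (330,455).

```bash
python3 -m crank '[{"fingers":1,"tx":0.2,"ty":-0.4,"tz":1.5,"roll":-0.2},{"fingers":1,"tx":0.4,"ty":-0.9,"tz":3,"roll":-0.5},{"fingers":1,"tx":0.6,"ty":-1.4,"tz":4.5,"roll":-0.8},{"fingers":1,"tx":0.8,"ty":-2,"tz":6,"roll":-1},{"fingers":1,"tx":1.1,"ty":-2.6,"tz":7.5,"roll":-1.12},{"fingers":1,"tx":1.13,"ty":-2.63,"tz":7.94,"roll":-1.12},{"fingers":1,"tx":1.13,"ty":-2.63,"tz":7.94,"roll":-1.12},{"fingers":1,"tx":1.13,"ty":-2.63,"tz":7.94,"roll":-1.12}]'
python3 - <<'E'
from h import *
v=snap('wrist','w1'); p=cloud(v); z=p[...,2]
hsv=cv2.cvtColor(v[0],cv2.COLOR_RGB2HSV); wood=(hsv[...,1]>60)&(hsv[...,0]>8)&(hsv[...,0]<25)
for lo,hi in((.045,.055),(.055,.065),(.065,.075),(.075,.082),(.082,.1)):
    m=wood&(z>lo)&(z<hi); q=p[m][:,:2]
    if len(q)>9: r=cv2.minAreaRect((q*1000).astype(np.float32)); print(lo,len(q),np.round(r,1) if 0 else [np.round(t,1) for t in r])
plan(.4686,.2387,.068,75.3)
E
```

```text
time: 1.1
tool_pos: [0.4682, 0.2395, 0.2064]
tool_rot: [-3.08, 1.57, 2.947]
contact_force: [-1.2, 0.2, -0.3]
opening: 0.0915
0.045 646 [array([433.6, 106.7]), array([295. , 110.9]), np.float64(75.0)]
0.055 702 [array([431.4, 110.4]), array([283.6, 110.5]), np.float64(73.8)]
0.065 700 [array([429.8, 113. ]), array([273.8, 110.4]), np.float64(72.9)]
0.075 478 [array([436.1, 114.8]), array([256.4, 110.6]), np.float64(75.3)]
0.082 1448 [array([435.6, 117.8]), array([247.2, 112. ]), np.float64(74.3)]
jaw yaw 75.4 tx 3.31 ty -0.02 tz 0.02 roll 0.01 tilt [-0.001  0.    -1.   ] grasp [0.4681 0.2398 0.2005]
```

View pics/w1.png

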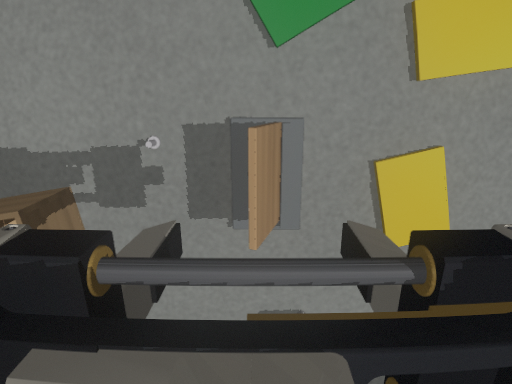

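The close wrist view shows the board at about (262,185) on the rest, parallel to the pads. The box corner at lower left spoiled the fit, so I restrict the region.

```bash
python3 - <<'E'
from h import *
v=load('w1'); p=cloud(v); z=p[...,2]
hsv=cv2.cvtColor(v[0],cv2.COLOR_RGB2HSV); wood=(hsv[...,1]>60)&(hsv[...,0]>8)&(hsv[...,0]<25)
wood[:,:230]=0;wood[:,300:]=0;wood[255:]=0
for lo,hi in((.025,.035),(.045,.055),(.055,.065),(.065,.075),(.075,.082),(.082,.1)):
    m=wood&(z>lo)&(z<hi); q=p[m][:,:2]
    if len(q)>9: r=cv2.minAreaRect((q*1000).astype(np.float32)); print(lo,len(q),[np.round(t,1) for t in r],q.mean(0).round(4))
m=wood&(z>.082);print(np.percentile(z[m],[5,50,95]))
E
```

```text
0.025 285 [array([472.9, 254. ]), array([  4.6, 110. ]), np.float64(75.9)] [0.4702 0.2544]
0.045 338 [array([471. , 247.2]), array([  6.4, 110.9]), np.float64(77.1)] [0.4681 0.248 ]
0.055 382 [array([470. , 244.3]), array([  9. , 110.9]), np.float64(78.3)] [0.4675 0.2446]
0.065 422 [array([469.1, 240.6]), array([  4.4, 110.5]), np.float64(75.7)] [0.4655 0.2416]
0.075 326 [array([468.4, 237.9]), array([  5.9, 110.7]), np.float64(77.4)] [0.4645 0.2389]
0.082 1225 [array([467.9, 232.6]), array([  8.8, 112. ]), np.float64(74.6)] [0.4653 0.233 ]
[0.08315228 0.08536949 0.08691312]
```

```bash
python3 -m crank '[{"fingers":1,"tx":0.8,"ty":-0.06,"tz":0.01,"roll":0},{"fingers":1,"tx":1.7,"ty":-0.06,"tz":0.01,"roll":0},{"fingers":1,"tx":2.5,"ty":-0.06,"tz":0.01,"roll":0},{"fingers":1,"tx":3,"ty":-0.06,"tz":0.01,"roll":0},{"fingers":0.3,"tx":3.35,"ty":-0.06,"tz":0.01,"roll":0},{"fingers":-0.3,"tx":3.35,"ty":-0.06,"tz":0.01,"roll":0},{"fingers":-0.3,"tx":3.35,"ty":-0.06,"tz":0.01,"roll":0},{"fingers":-0.3,"tx":3.35,"ty":-0.06,"tz":0.01,"roll":0}]' 15
python3 -m crank '[{"fingers":-0.3,"tx":0,"ty":0.1,"tz":0,"roll":0},{"fingers":-0.35,"tx":0,"ty":0.2,"tz":0,"roll":0},{"fingers":-0.4,"tx":0,"ty":0.3,"tz":0,"roll":0},{"fingers":-0.5,"tx":0,"ty":0.38,"tz":0,"roll":0},{"fingers":-0.7,"tx":0,"ty":0.38,"tz":0,"roll":0},{"fingers":-1,"tx":0,"ty":0.38,"tz":0,"roll":0},{"fingers":-1,"tx":0,"ty":0.38,"tz":0,"roll":0},{"fingers":-1,"tx":0,"ty":0.38,"tz":0,"roll":0}]' 15
python3 - <<'E'
from h import *
snap('wrist','w2');print(observe()['opening'],observe()['contact_force'])
E
```

```text
time: 2.15
tool_pos: [0.4692, 0.2369, 0.0734]
tool_rot: [0.621, 1.569, 0.364]
contact_force: [-0.4, -0.3, 0.1]
opening: 0.0563
time: 3.15
tool_pos: [0.4726, 0.2512, 0.0725]
tool_rot: [-2.908, 1.571, 3.119]
contact_force: [-0.8, 0.1, -1.3]
opening: 0.0079
0.007647041838449357 [0.25513535 0.07405179 0.17129303]
```

View pics/w2.png

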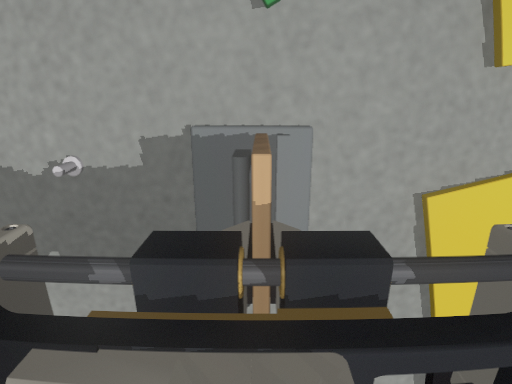

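The board is held upright with a measured opening of 8 mm. I lift it and carry it to above the box.

```bash
python3 -m crank '[{"fingers":-1,"tx":-0.3,"ty":0,"tz":0,"roll":0},{"fingers":-1,"tx":-0.8,"ty":0,"tz":0,"roll":0},{"fingers":-1,"tx":-1.5,"ty":0,"tz":0,"roll":0},{"fingers":-1,"tx":-2.3,"ty":0,"tz":0,"roll":0},{"fingers":-1,"tx":-3,"ty":0,"tz":0,"roll":0},{"fingers":-1,"tx":-3,"ty":0,"tz":0,"roll":0},{"fingers":-1,"tx":-3,"ty":0,"tz":0,"roll":0},{"fingers":-1,"tx":-3,"ty":0,"tz":0,"roll":0}]' 20
python3 - <<'E'
from h import *
v=snap('wrist','w3'); p=cloud(v); z=p[...,2]; T=tool()
hsv=cv2.cvtColor(v[0],cv2.COLOR_RGB2HSV); wood=(hsv[...,1]>60)&(hsv[...,0]>8)&(hsv[...,0]<25)&(v[1]>0)
wood[:,:235]=0;wood[:,290:]=0;wood[230:]=0
q=(p[wood]-T[:3,3])@T[:3,:3]; print(np.percentile(q,[1,50,99],axis=0).round(4)); ys,xs=np.where(wood); print(ys.min(),ys.max(),xs.min(),xs.max())
plan(.4833,-.1087,.19,84.2)
E
```

```text
time: 4.2
tool_pos: [0.472, 0.2511, 0.1914]
tool_rot: [-2.559, 1.569, -2.815]
contact_force: [-0.2, -0.3, -0.4]
opening: 0.0083
[[-0.0173 -0.0043 -0.0558]
 [-0.0157 -0.0005 -0.0432]
 [ 0.049   0.0032 -0.0234]]
134 229 251 271
jaw yaw 75.3 tx -0.11 ty -8.63 tz 2.55 roll -0.89 tilt [-0.002 -0.001 -1.   ] grasp [0.4721 0.2511 0.1855]
```

```bash
python3 -m crank '[{"fingers":-1,"tx":-0.05,"ty":-0.8,"tz":0.25,"roll":-0.1},{"fingers":-1,"tx":-0.1,"ty":-2.1,"tz":0.65,"roll":-0.3},{"fingers":-1,"tx":-0.1,"ty":-3.5,"tz":1.05,"roll":-0.5},{"fingers":-1,"tx":-0.1,"ty":-4.9,"tz":1.45,"roll":-0.7},{"fingers":-1,"tx":-0.1,"ty":-6.3,"tz":1.85,"roll":-0.89},{"fingers":-1,"tx":-0.1,"ty":-7.6,"tz":2.25,"roll":-0.89},{"fingers":-1,"tx":-0.1,"ty":-8.4,"tz":2.45,"roll":-0.89},{"fingers":-1,"tx":-0.1,"ty":-8.63,"tz":2.55,"roll":-0.89}]'
python3 - <<'E'
from h import *
v=snap('wrist','w4'); plan(.4833,-.1087,.19,84.2)
E
```

```text
time: 5.25
tool_pos: [0.4834, -0.1101, 0.1958]
tool_rot: [2.85, 1.57, 2.746]
contact_force: [0.2, 0.1, -0.4]
opening: 0.0077
jaw yaw 84.1 tx -0.00 ty 0.03 tz -0.02 roll -0.01 tilt [-0.001  0.    -1.   ] grasp [ 0.4838 -0.1101  0.1899]
```

View pics/w4.png

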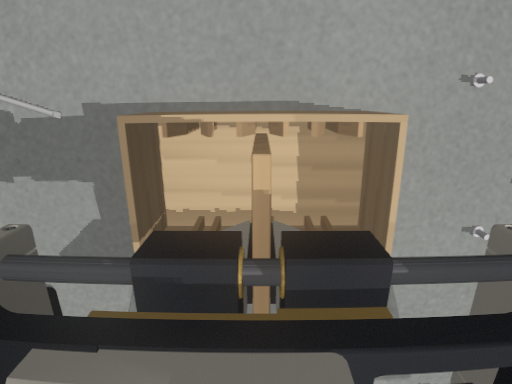

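The board sits over the middle slot, with ribs at u=246 and 279 and the board at 261. I work out the exact offset from the near rim (z=0.086, corners about (122,120) and (404,117)) and the ribs.

```bash
python3 - <<'E'
from h import *
v=load('w4'); P=v[4]; C=np.array(get_calibration('wrist')['T_tool_cam']); T=P@np.linalg.inv(C)
def tl(px,z): return ((onplane(v,px,z)-T[:3,3])@T[:3,:3]*1000).round(1)
print('near corners',tl([[122,120],[404,117]],.086))
print('ribs top (246,279)@z.08',tl([[238,127],[255,127],[270,127],[289,127]],.074))
p=cloud(v); z=p[...,2]
L=(p-T[:3,3])@T[:3,:3]*1000
m=(z>.079)&(z<.094)&(v[1]>0); q=L[m]
print('rim y range',np.percentile(q[:,1],[1,99]),'near z',np.percentile(q[:,2],[1,99]))
r=cv2.minAreaRect(q[:,[1,2]].astype(np.float32));print(r)
for zz in (110,112,114,116,118,120,122,124,126):
  print(zz,''.join('%4d'%(1000*p[zz,u,2]) for u in range(230,300,4)))
E
```

```text
near corners [[ 109.9 -111.4  -61.8]
 [ 109.9  113.5  -64. ]]
ribs top (246,279)@z.08 [[121.9 -19.6 -54.4]
 [121.9  -5.5 -54.4]
 [121.9   7.  -54.4]
 [121.9  22.8 -54.4]]
rim y range [-114.84386618  116.35648851] near z [-66.19284183  49.4816142 ]
((0.74951171875, -4.4493865966796875), (233.0498504638672, 124.54518127441406), 0.3092629313468933)
110    1   0   1   0   6   8   7   7   8  10  10  10   1   0   0   0   0   0
112   36  38  65  65  64  66  65  65  66  67  66  67  68  68  68  42  44  45Traceback (most recent call last):
  File "<stdin>", line 12, in <module>
  File "<stdin>", line 12, in <genexpr>
ValueError: cannot convert float NaN to integer
```

```bash
python3 -m crank '[{"fingers":-1,"tx":0.2,"ty":0.03,"tz":0,"roll":0},{"fingers":-1,"tx":0.6,"ty":0.03,"tz":0,"roll":0},{"fingers":-1,"tx":1,"ty":0.03,"tz":0,"roll":0},{"fingers":-1,"tx":1.4,"ty":0.03,"tz":0,"roll":0},{"fingers":-1,"tx":1.8,"ty":0.03,"tz":0,"roll":0},{"fingers":-1,"tx":2.1,"ty":0.03,"tz":0,"roll":0},{"fingers":-1,"tx":2.4,"ty":0.03,"tz":0,"roll":0},{"fingers":-1,"tx":2.4,"ty":0.03,"tz":0,"roll":0}]'
python3 -m crank '[{"fingers":-1,"tx":0.1,"ty":0,"tz":0,"roll":0},{"fingers":-1,"tx":0.2,"ty":0,"tz":0,"roll":0},{"fingers":-1,"tx":0.3,"ty":0,"tz":0,"roll":0},{"fingers":-1,"tx":0.4,"ty":0,"tz":0,"roll":0},{"fingers":-1,"tx":0.5,"ty":0,"tz":0,"roll":0},{"fingers":-1,"tx":0.6,"ty":0,"tz":0,"roll":0},{"fingers":-1,"tx":0.68,"ty":0,"tz":0,"roll":0},{"fingers":-1,"tx":0.68,"ty":0,"tz":0,"roll":0}]'
```

```text
time: 6.3
tool_pos: [0.4833, -0.1065, 0.0995]
tool_rot: [2.709, 1.568, 2.608]
contact_force: [0.6, -1.2, -1.0]
opening: 0.008
time: 7.3
tool_pos: [0.4838, -0.1072, 0.0731]
tool_rot: [2.691, 1.57, 2.591]
contact_force: [-0.6, -0.0, -1.2]
opening: 0.0075
```

```bash
python3 -m crank '[{"fingers":-1,"tx":0.03,"ty":0,"tz":0,"roll":0},{"fingers":-1,"tx":0.06,"ty":0,"tz":0,"roll":0},{"fingers":-1,"tx":0.09,"ty":0,"tz":0,"roll":0},{"fingers":-1,"tx":0.09,"ty":0,"tz":0,"roll":0},{"fingers":-1,"tx":0.09,"ty":0,"tz":0,"roll":0},{"fingers":-1,"tx":0.09,"ty":0,"tz":0,"roll":0},{"fingers":-1,"tx":0.09,"ty":0,"tz":0,"roll":0},{"fingers":-1,"tx":0.09,"ty":0,"tz":0,"roll":0}]'
python3 -m crank '[{"fingers":-0.6,"tx":0,"ty":0,"tz":0,"roll":0},{"fingers":-0.3,"tx":0,"ty":0,"tz":0,"roll":0},{"fingers":-0.2,"tx":0,"ty":0,"tz":0,"roll":0},{"fingers":-0.2,"tx":-0.4,"ty":0,"tz":0,"roll":0},{"fingers":-0.2,"tx":-1.2,"ty":0,"tz":0,"roll":0},{"fingers":-0.2,"tx":-2.2,"ty":0,"tz":0,"roll":0},{"fingers":-0.2,"tx":-3.2,"ty":0,"tz":0,"roll":0},{"fingers":-0.2,"tx":-3.7,"ty":0,"tz":0,"roll":0}]'
python3 - <<'E'
from h import *
v=snap('wrist','w5')
p=cloud(v); hsv=cv2.cvtColor(v[0],cv2.COLOR_RGB2HSV)
z=p[...,2]
for r in (150,170,190,210): print(r,[(u,round(1000*float(z[r,u]),0)) for u in range(236,290,6)])
E
```

```text
time: 8.3
tool_pos: [0.484, -0.1073, 0.0703]
tool_rot: [-0.124, 1.57, -0.225]
contact_force: [-3.3, 0.5, 6.2]
opening: 0.0077
time: 9.3
tool_pos: [0.4845, -0.1075, 0.2199]
tool_rot: [-0.242, 1.568, -0.343]
contact_force: [-0.5, -0.2, -0.8]
opening: 0.0367
150 [(236, 7.0), (242, 6.0), (248, 6.0), (254, 6.0), (260, 86.0), (266, 87.0), (272, 6.0), (278, 5.0), (284, 7.0)]
170 [(236, 6.0), (242, 6.0), (248, 8.0), (254, 6.0), (260, 87.0), (266, 87.0), (272, 7.0), (278, 6.0), (284, 6.0)]
190 [(236, 6.0), (242, 7.0), (248, 6.0), (254, 7.0), (260, 87.0), (266, 85.0), (272, 7.0), (278, 6.0), (284, 7.0)]
210 [(236, 6.0), (242, 5.0), (248, 7.0), (254, 19.0), (260, 85.0), (266, 85.0), (272, 6.0), (278, 7.0), (284, 8.0)]
```

View pics/w5.png

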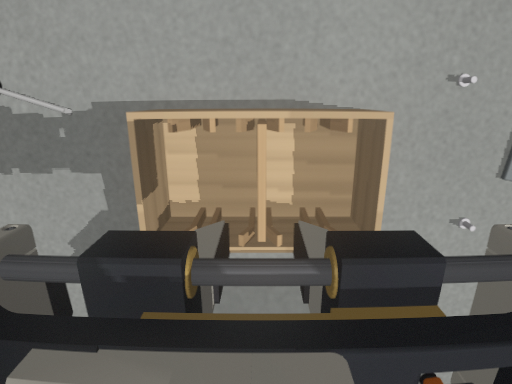

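The board is seated: its top is at 86 mm, flush with the rim, in the middle pair (u≈262). Next is the bar.

```bash
python3 - <<'E'
from h import *
v=load('t0'); im=v[0].astype(int)
m=np.zeros(im.shape[:2],bool); m[138:155,265:340]=1
g=im.min(2); m&=(g>175)
ys,xs=np.where(m); print(len(xs),xs.min(),xs.max())
w=onplane(v,np.c_[xs,ys],.2)[:,:2]
r=cv2.minAreaRect((w*1000).astype(np.float32)); print(r,w.mean(0))
p=cloud(v)[m]; print(np.nanmedian(p,0),np.nanpercentile(p[:,2],[5,95]))
s=load('s0')
print(proj(s,[[.641,-.1245,.196]]),proj(v,[[.641,-.1245,.196]]))
print(observe()['qpos'])
plan(.641,-.1245,.26,-5.8); plan(.641,-.1245,.26,-5.8+1e-9)
E
```

```text
185 272 331
((639.6500854492188, -124.0503158569336), (172.22914123535156, 9.679924964904785), 84.4462661743164) [ 0.63986402 -0.12394793]
[ 0.63960645 -0.12280418  0.20177071] [0.19770808 0.20697858]
[[200.86979607 147.1901869 ]] [[301.4422665 146.8954444]]
[-3.72828125e-01  3.15606517e-01  1.65125792e+00  9.51578710e-05
  1.16863259e+00 -1.84277888e+00]
jaw yaw 84.2 tx -1.08 ty -0.03 tz 3.92 roll -9.00 tilt [ 0.006 -0.002 -1.   ] grasp [ 0.4853 -0.1078  0.2157]
jaw yaw 84.2 tx -1.08 ty -0.03 tz 3.92 roll -9.00 tilt [ 0.006 -0.002 -1.   ] grasp [ 0.4853 -0.1078  0.2157]
```

```bash
python3 -m crank '[{"fingers":0.1,"tx":-0.6,"ty":0,"tz":0,"roll":1},{"fingers":0.1,"tx":-1.08,"ty":0,"tz":0.4,"roll":2},{"fingers":0.1,"tx":-1.08,"ty":0,"tz":1.2,"roll":3},{"fingers":0.1,"tx":-1.08,"ty":0,"tz":2.0,"roll":4.1},{"fingers":0.1,"tx":-1.08,"ty":0,"tz":2.8,"roll":5.2},{"fingers":0.1,"tx":-1.08,"ty":-0.03,"tz":3.4,"roll":6.3},{"fingers":0.1,"tx":-1.08,"ty":-0.03,"tz":3.8,"roll":7.3},{"fingers":0.1,"tx":-1.08,"ty":-0.03,"tz":3.92,"roll":8.3}]'
python3 -m crank '[{"fingers":0.1,"tx":0,"ty":0,"tz":0,"roll":0.3},{"fingers":0.1,"tx":0,"ty":0,"tz":0,"roll":0.7},{"fingers":0.1,"tx":0,"ty":0,"tz":0,"roll":0.7},{"fingers":0.1,"tx":0,"ty":0,"tz":0,"roll":0.7},{"fingers":0.1,"tx":0,"ty":0,"tz":0,"roll":0.7},{"fingers":0.1,"tx":0,"ty":0,"tz":0,"roll":0.7},{"fingers":0.1,"tx":0,"ty":0,"tz":0,"roll":0.7},{"fingers":0.1,"tx":0,"ty":0,"tz":0,"roll":0.7}]'
python3 - <<'E'
from h import *
v=snap('wrist','w6')
plan(.640,-.124,.197,-5.8); print(observe()['qpos'])
p=cloud(v); z=p[...,2]; m=(z>.19)&(z<.212)&(v[1]>0); m[230:]=0; q=p[m]; T=tool()
print(len(q)); L=(q-T[:3,3])@T[:3,:3]*1000; print(np.percentile(L,[2,50,98],axis=0).round(1))
E
```

```text
time: 10.35
tool_pos: [0.6404, -0.1243, 0.2591]
tool_rot: [-1.957, 1.569, 2.771]
contact_force: [0.3, 0.2, -0.7]
opening: 0.0507
time: 11.35
tool_pos: [0.6398, -0.1243, 0.261]
tool_rot: [2.027, 1.571, 0.355]
contact_force: [-0.9, -0.0, 0.4]
opening: 0.0504
jaw yaw -5.8 tx 1.45 ty 0.00 tz -0.01 roll 0.00 tilt [ 0.  0. -1.] grasp [ 0.6398 -0.1243  0.255 ]
[-3.09386582e-01  5.77268816e-01  1.11731588e+00  7.83226814e-05
  1.44688585e+00 -2.08477240e-01]
2928
[[ 57.2  -8.3 -89.3]
 [ 59.2   1.1 -46.8]
 [ 68.8   7.    8. ]]
```

View pics/w6.png

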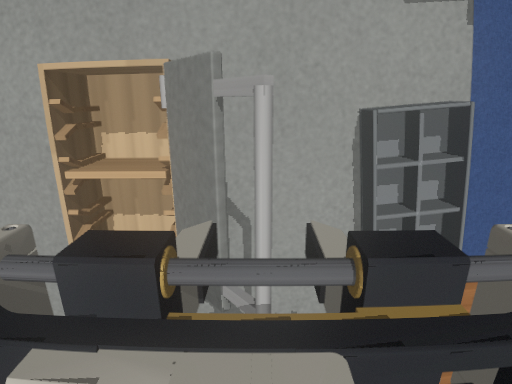

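The bar is vertical in the picture at u≈263, midway between the fingers. I descend and grip it.

```bash
python3 -m crank '[{"fingers":0.1,"tx":0.4,"ty":0.01,"tz":0,"roll":0},{"fingers":0.1,"tx":0.8,"ty":0.01,"tz":0,"roll":0},{"fingers":0.1,"tx":1.2,"ty":0.01,"tz":0,"roll":0},{"fingers":0.1,"tx":1.45,"ty":0.01,"tz":0,"roll":0},{"fingers":-0.4,"tx":1.45,"ty":0.01,"tz":0,"roll":0},{"fingers":-0.8,"tx":1.45,"ty":0.01,"tz":0,"roll":0},{"fingers":-1,"tx":1.45,"ty":0.01,"tz":0,"roll":0},{"fingers":-1,"tx":1.45,"ty":0.01,"tz":0,"roll":0}]' 15
python3 - <<'E'
from h import *
print(observe()['opening'],observe()['contact_force']); v=snap('wrist','w7')
plan(.64,-.124,.197,-5.8); T=tool()
c=np.array([.484,-.1085]); e=np.array([np.cos(np.radians(-5.8)),np.sin(np.radians(-5.8))])
g=T[:3,3]+.006*T[:3,0]; print('bar along e from box centre',(g[:2]-c)@e)
# panel plane angle, from wrist depth
p=cloud(v); im=v[0].astype(int); sat=im.max(2)-im.min(2)
z=p[...,2]; m=(z>.105)&(z<.165)&(sat<40)&(v[1]>0); q=p[m]; s=(q[:,:2]-c)@e; 
for _ in range(3):
    k=np.polyfit(s,q[:,2],1); r=q[:,2]-np.polyval(k,s); ok=abs(r)<np.median(abs(r))*3+1e-3; s,q=s[ok],q[ok]
print(len(s),np.percentile(s,[5,95]),'panel slope deg',np.degrees(np.arctan(k[0])),k)
# top view panel
v=load('t0'); p=cloud(v); z=p[...,2]; u=(p[...,:2]-c)@e; w=(p[...,:2]-c)@np.array([-e[1],e[0]])
m=(z>.105)&(z<.16)&(abs(w)<.09)&(u>.05)&(u<.15); k=np.polyfit(u[m],z[m],1); print(m.sum(),'top slope',np.degrees(np.arctan(k[0])),'s at z=.092:',(.092-k[1])/k[0])
E
```

```text
time: 12.4
tool_pos: [0.6403, -0.1244, 0.2034]
tool_rot: [1.462, 1.57, -0.209]
contact_force: [-0.2, -0.9, 0.7]
opening: 0.0152
0.015166149056852023 [-0.19590277 -0.94737477  0.70121944]
jaw yaw -5.8 tx 0.01 ty -0.02 tz -0.01 roll 0.00 tilt [ 0.002 -0.    -1.   ] grasp [ 0.6407 -0.1244  0.1976]
bar along e from box centre 0.15755174414659942
10224 [0.07292965 0.1211068 ] panel slope deg 47.41550928901494 [1.08808282 0.03067094]
1102 top slope 45.787126666916144 s at z=.092: 0.05370742878677818
```

```bash
python3 -m crank '[{"fingers":-1,"tx":0,"ty":0,"tz":0,"roll":0},{"fingers":-1,"tx":-0.11,"ty":-0.13,"tz":0,"roll":0},{"fingers":-1,"tx":-0.22,"ty":-0.28,"tz":0,"roll":0},{"fingers":-1,"tx":-0.33,"ty":-0.43,"tz":0,"roll":0},{"fingers":-1,"tx":-0.42,"ty":-0.58,"tz":0,"roll":0},{"fingers":-1,"tx":-0.51,"ty":-0.74,"tz":0,"roll":0},{"fingers":-1,"tx":-0.59,"ty":-0.91,"tz":0,"roll":0},{"fingers":-1,"tx":-0.59,"ty":-0.91,"tz":0,"roll":0}]' 20
python3 - <<'E'
from h import *
T=tool();g=T[:3,3]+.006*T[:3,0]; c=np.array([.484,-.1085]); e=np.array([np.cos(np.radians(-5.8)),np.sin(np.radians(-5.8))])
s=(g[:2]-c)@e-.0643; print(s,g[2]-.092,np.hypot(s,g[2]-.092),np.degrees(np.arctan2(s,g[2]-.092)))
E
```

```text
time: 13.45
tool_pos: [0.6038, -0.1206, 0.2278]
tool_rot: [1.461, 1.569, -0.211]
contact_force: [4.2, 0.5, 6.6]
opening: 0.011
0.05611905689533689 0.12980287094468415 0.14141475825494448 23.380790357221112
```

```bash
python3 -m crank '[{"fingers":-1,"tx":-0.11,"ty":-0.22,"tz":0,"roll":0},{"fingers":-1,"tx":-0.2,"ty":-0.46,"tz":0,"roll":0},{"fingers":-1,"tx":-0.26,"ty":-0.7,"tz":0,"roll":0},{"fingers":-1,"tx":-0.3,"ty":-0.93,"tz":0,"roll":0},{"fingers":-1,"tx":-0.32,"ty":-1.12,"tz":0,"roll":0},{"fingers":-1,"tx":-0.32,"ty":-1.12,"tz":0,"roll":0},{"fingers":-1,"tx":-0.32,"ty":-1.12,"tz":0,"roll":0},{"fingers":-1,"tx":-0.32,"ty":-1.12,"tz":0,"roll":0}]' 20
cat > ang.py <<'E'
from h import *
import sys
T=tool();g=T[:3,3]+.006*T[:3,0]; c=np.array([.484,-.1085]); e=np.array([np.cos(np.radians(-5.8)),np.sin(np.radians(-5.8))]); n=np.array([-e[1],e[0]])
s=(g[:2]-c)@e-.0643; print(s,g[2]-.092,np.hypot(s,g[2]-.092),'lean',np.degrees(np.arctan2(s,g[2]-.092)))
print(observe()['contact_force'],observe()['opening'])
for cam in ('top','scene','wrist'):
    v=snap(cam,cam[0]+sys.argv[1]); p=cloud(v); im=v[0].astype(int); sat=im.max(2)-im.min(2)
    z=p[...,2]; u=(p[...,:2]-c)@e-.0643; w=(p[...,:2]-c)@n
    for a,b in ((.105,.175),):
        m=(z>a)&(z<b)&(abs(u)<.06)&(abs(w)<.105)&(sat<45)&(v[1]>0)
        if m.sum()>20:
            k=np.polyfit(z[m],u[m],1); r=u[m]-np.polyval(k,z[m]); ok=abs(r)<.004; zz,uu=z[m][ok],u[m][ok]
            if ok.sum()>20: k=np.polyfit(zz,uu,1); print(cam,ok.sum(),'/',m.sum(),'lean',np.degrees(np.arctan(k[0])),'u at hinge',np.polyval(k,.092),'u at .17',np.polyval(k,.17))
v=load('s'+sys.argv[1]); cv2.imwrite('pics/cs%s.png'%sys.argv[1],cv2.resize(v[0][85:225,170:330],None,fx=4,fy=4,interpolation=2)[:,:,::-1])
E
python3 ang.py 8
```

```text
time: 14.45
tool_pos: [0.5596, -0.116, 0.2393]
tool_rot: [-3.116, 1.57, 1.496]
contact_force: [1.8, 2.2, 4.3]
opening: 0.0112
0.011627963817225237 0.14130597492319724 0.1417835959888518 lean 4.7042280234989695
[1.77349693 2.23548607 4.30105135] 0.011183003249080148
top 63 / 63 lean 4.375120865760705 u at hinge -0.005709358795249038 u at .17 0.00025834533865848677
scene 382 / 382 lean 4.709731475090354 u at hinge 0.005890567148925839 u at .17 0.012316672221628895
wrist 433 / 433 lean 4.597572372694223 u at hinge -0.004561400100099829 u at .17 0.0017110046401319235
```

View pics/cs8.png

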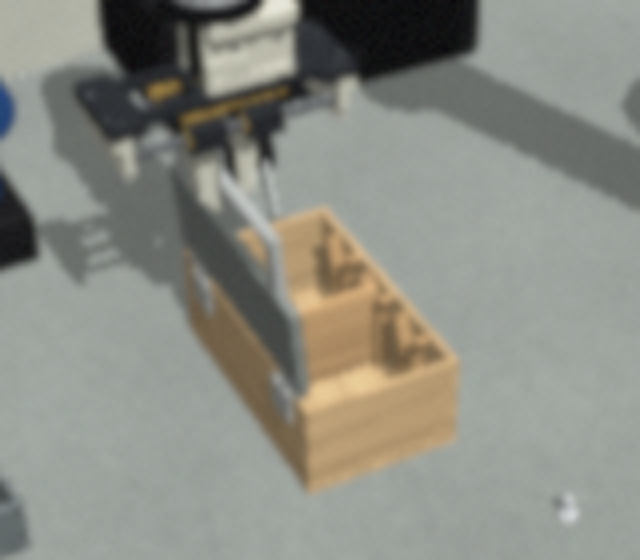

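The flap stands with the bar gripped at (250,205) in the crop. Arm kinematics and all three depth cameras agree on a lean of about 4.6°. One last small move takes it upright.

```bash
python3 -m crank '[{"fingers":-1,"tx":0,"ty":-0.06,"tz":0,"roll":0},{"fingers":-1,"tx":-0.01,"ty":-0.12,"tz":0,"roll":0},{"fingers":-1,"tx":-0.02,"ty":-0.18,"tz":0,"roll":0},{"fingers":-1,"tx":-0.02,"ty":-0.23,"tz":0,"roll":0},{"fingers":-1,"tx":-0.02,"ty":-0.28,"tz":0,"roll":0},{"fingers":-1,"tx":-0.02,"ty":-0.28,"tz":0,"roll":0},{"fingers":-1,"tx":-0.02,"ty":-0.28,"tz":0,"roll":0},{"fingers":-1,"tx":-0.02,"ty":-0.28,"tz":0,"roll":0}]' 20
python3 ang.py 9
```

```text
time: 15.6
tool_pos: [0.5482, -0.1149, 0.2399]
tool_rot: [-2.258, 1.57, 2.353]
contact_force: [0.9, 3.4, 0.2]
opening: 0.0114
0.00019377187523836326 0.14193726622897884 0.14193739849699816 lean 0.07821979411851665
[0.86490516 3.43143156 0.16021892] 0.01141523701092862
top 30 / 30 lean 0.13068611036148362 u at hinge -0.00610655055354339 u at .17 -0.0059286398178456014
scene 456 / 456 lean 0.07489521592200486 u at hinge 0.006021655705559849 u at .17 0.006123614876354833
```

```bash
python3 -m crank '[{"fingers":-1,"tx":0,"ty":0,"tz":0,"roll":0},{"fingers":-1,"tx":0,"ty":0,"tz":0,"roll":0},{"fingers":-1,"tx":0,"ty":0,"tz":0,"roll":0},{"fingers":-1,"tx":0,"ty":0,"tz":0,"roll":0},{"fingers":-1,"tx":0,"ty":0,"tz":0,"roll":0},{"fingers":-1,"tx":0,"ty":0,"tz":0,"roll":0},{"fingers":-1,"tx":0,"ty":0,"tz":0,"roll":0},{"fingers":-1,"tx":0,"ty":0,"tz":0,"roll":0}]' 20
python3 ang.py 10
python3 - <<'E'
from h import *
c=np.array([.484,-.1085]); a=np.radians(-5.8); e=np.array([np.cos(a),np.sin(a)]); n=np.array([-e[1],e[0]])
for f in('s10','t10'):
    v=load(f); p=cloud(v); u=(p[...,:2]-c)@e; w=(p[...,:2]-c)@n; m=(abs(u)<.05)&(abs(w)<.03)&(p[...,2]>.07)&(p[...,2]<.1)
    if m.sum(): print(f,m.sum(),'board top w',w[m].mean(),'z95',np.percentile(p[...,2][m],95))
d=abs(load('s0')[0].astype(int)-load('s10')[0].astype(int)).max(2)
for n_,(u,v_) in dict(drill=(160,118),jig=(280,321),bracket=(255,275),peg1=(267,238),peg2=(312,211),driver=(237,122)).items(): print(n_,d[v_-8:v_+8,u-8:u+8].mean().round(1))
from cell import hand_in
print(hand_in())
E
```

```text
time: 16.75
tool_pos: [0.5482, -0.1149, 0.24]
tool_rot: [-2.414, 1.57, 2.197]
contact_force: [2.1, 4.2, -2.7]
opening: 0.0111
0.00021330523978761728 0.14197962231903558 0.14197978255012686 lean 0.08607911891299734
[ 2.12554289  4.18005393 -2.69901665] 0.0110664784814997
top 29 / 29 lean -0.08919858224252625 u at hinge -0.006004706988695634 u at .17 -0.006126138184761012
scene 463 / 463 lean -0.11505384736434827 u at hinge 0.006180665159262491 u at .17 0.006024035609354225
s10 104 board top w 0.0032783207331762367 z95 0.08999655308038235
t10 19 board top w 0.0015551054492686362 z95 0.08909137779150146
drill 2.1
jig 2.1
bracket 2.3
peg1 2.3
peg2 2.2
driver 44.1
the job is handed in; nothing more can be done
None
```

The divider stands fully down in the box's middle slots, released. The flap is upright over its hinge, with the bar still gripped at 20 N when I handed in, at about 17 s of the 51 s.

- **Divider:** after release its top measured 85–87 mm, flush with the 86 mm rim. The last check read it 1.6–3.3 mm off the middle slot line with its top at 89–90 mm. That reading came from only 104 and 19 depth pixels and is within the measuring error.
- **Flap:** at the end the arm position put it 0.09° off upright, and the depth cameras put it -0.09° (top) and -0.12° (scene). It was still through the last one-second hold. The finger opening was 11 mm on the 12 mm bar and the outside force was about 5 N.
- **Other things:** the drill, jig, bracket and both pegs look unchanged in the scene picture. The same check failed for the screwdriver (difference 44 against about 2). The gripper or its shadow seems to cover that patch and I moved nothing near it, but I did not confirm that.

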